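# Time and pin the drive pulley of the bar's can seamer

### The arm

A 6-joint arm with a two-finger parallel gripper is mounted at the origin on the work surface. World frame = base frame: x ahead of the robot, y to its left, z up, the work surface at z = 0. Lengths are in m, angles in rad, forces in N, time in s.
With the tool pointing down it reaches from about 0.3 to 0.775 m from the base axis. Payload 14.6 kg.
Tool frame: the origin (TCP) lies at the very end of the fingers, on their centre line; the grasp point (between the pads) lies 19 mm behind it (ctrl.hold_point_z is the z of the grasp point in the tool frame, in m); z points along the fingers, y is the direction in which the jaws open and shut (so a half turn about z gives the same grasp; the last joint's range is limited). The gripper opens to 94 mm and grips with 3 to 60 N. Pads are 16 mm wide; open, the fingers measure 119 mm over their backs; the gripper's body (75 mm by 177 mm) begins 78 mm behind the grasp point.
Start: joints at [1.093, 0.3, 1.521, -0, 1.321, -0.067], TCP at [0.22, 0.504, 0.205] pointing down, gripper open.
Joint ranges: [-3.03, 3.03], [-0.79, 2.21], [0.23, 2.52], [-1.04, 4.18], [0, 3.07], [-2.55, 2.55]. Speed limits (rad/s): [2.22, 2.22, 2.57, 3.14, 3.14, 3.14].

### API

Orientations are given as [roll, pitch, yaw] about the fixed x, y, z axes, in that order (R = Rz(yaw) Ry(pitch) Rx(roll)).
In Python, from station import ctrl, cams, hand_in gives the robot as it stands.
- The arm moves only by the tool servo_tool, never from a script. Its argument "rows" is a list of rows, each a list of 7 numbers: the shift along the world's x, y, z in m, then the turn, a rotation vector about the world's x, y, z in rad, then the gripper command: -1 is shut, 1 is fully open, values between are in proportion. A call has exactly 8 rows; each row is the pose to reach, as a shift and turn from the pose measured when the call began; what a row does not reach only later rows make up. A row lasts 1/12 s, in which the tool goes at most 41.7 mm and 7.16 degrees, less where a joint would pass 70% of its speed; a pose out of reach is approached as far as the arm can. A call with a gripper value outside its range is refused whole. The fingers move at their own pace and stop on an object; "newtons" is the grip in N (left out, the last holds). Time passes only in rows, so rows that repeat a pose let the fingers close, or fill a call up. It gives the time, the measured TCP pose, the force and the opening at its end, in the units of the state.
- ctrl.get_obs(): the state, without advancing time (a new reading comes with each control period).
- cams.camera(name): name is "scene" or "top" or "wrist"; returns a dict with "image" (384x512x3 uint8, red, green, blue), "depth" (384x512 float32, m along the optical axis (not along the pixel's ray), 0 where there is no reading), "fx", "fy", "cx", "cy" (pixels), "rvec" (rotation vector, rad) and "tvec" (3), from world to camera coordinates, as OpenCV has them; the wrist camera has in their place "hand_eye" (4x4, takes a point from camera to tool coordinates, whose origin is the TCP and whose axes are the flange's). Camera axes: x right, y down, z forward; pixel columns grow to the right and rows downward; lengths in m; the calibration is good to about 2 mm. The wrist camera is an equidistant fisheye: a pixel r from the principal point sees the ray r / f radians off the axis. A picture is of the moment at which its call begins: read the wrist's pose just before it.
- hand_in(): hands the job in, once; it reports no verdict.
Trained networks look in a picture, given as the dict that the camera call returned (one of the last four; its "shot" number tells which), for a name from the list of things; names that differ only in an ending like _2 or _b are one class to them, and where a whole thing is asked for, a point or a joint stands for the part that bears it (a point fixed in the world has none). Each returns a list of dicts, best first, with "p" (0 to 1); they miss things now and then, are a little off and sometimes report something else, mostly with a low value. They report only what shows in the picture. A call takes as long as a camera call.
- cams.spot_in(picture, name): "box" ([left, top, right, bottom] as shares, 0 to 1, of the picture: columns of its width, rows of its height, round what is visible of it).
- cams.place_of(picture, name): "at" ([column, row] as shares, 0 to 1, of the picture: columns of its width, rows of its height: a listed point, or the origin of a listed thing).
The state is a dict: "time_s": time; "qpos": joint angles; "joint_vel": joint speeds; "tau": joint torques, N m; "ee_pos": TCP position; "eef_rot": TCP orientation; "force": force on the tool from outside, world axes, zero at the start; "moment": the same for the moment, N m; "grip_width": finger opening in m.
Only numpy, scipy, OpenCV 4.12 (cv2) and the standard library are available. Lean on these libraries where they do the work, as an engineer would, in place of code of your own. Each camera call takes 0.05 s, during which the arm holds its last target.

### The job

The belt is off the can seamer's drive head. Turn the large toothed pulley until the line engraved on its rim faces the fixed pointer; then take the timing pin from the black service block, put it through the timing hole in the pulley, rock the pulley a little until the pin drops into the bed plate below, seat it with its shoulder down flat on the pulley, and let go. Work gently, never leaning or pressing hard on the pulley or the pin, and leave the bottle, the glass, the wrench and the hub bolt alone.

Things in the scene. Friction and masses are not known exactly. Their poses are not given: they have to be found in the camera images.
- pulley: large toothed steel timing pulley, level, on an upright spindle; origin on the spindle axis 135 mm above the counter (bed plate top); z up, x towards its engraved line. It drags evenly (0.35 N m, about 4 N at the rim), has no spring and stays where left. It starts 35 to 95 degrees counter-clockwise (seen from above) of its place, so turn it clockwise; stops are far off
- mark (a point): outer end of the engraved line, a dark 3 mm wide radial line across the top of the pulley's rim, 88 mm from the spindle axis, 171 mm above the counter (rim top). Rim: 181 mm outside over the teeth (188 mm flange at its foot), 152 mm inside, so a wall about 13 mm thick that can be pinched lightly (under 35 N) from above, one finger inside, one outside; 18 mm deep inside, 30 mm outside
- pointer_tip (a point): tip of the fixed pointer, a small dark steel bracket beyond the pulley with a tooth aimed at the spindle: 95 mm from the axis, so 7 mm outside the mark's circle, 171 mm high. The bracket reaches 28 mm further out. It is clamped in slots and shows the timed place only to about 4.5 degrees either way (a pulley tooth is 6); there the pulley's and the bed plate's holes line up, which the pin must find by feel
- timing_hole (a point): centre of the mouth of the only hole in the pulley's solid web, on the radius of the engraved line, 64 mm from the axis, 153 mm above the counter (18 mm under the rim top). Upright, 13 mm wide, through the 12 mm web; 6 mm below the web is the bed plate (top 135 mm high). The hub is 44 mm wide, its bolt head 176 mm high
- head: the drive head on its bench stand, fixed: aluminium bed plate 250 x 400 mm, top 135 mm high, motor with small toothed pulley at its left (+y) end, no part but the hub bolt over 172 mm high. Origin under the spindle axis at counter level. In the plate, hidden under the pulley, is one 13 mm hole 20 mm deep, 64 mm from the axis. Until both holes line up a pin stands on the plate, tip 135 mm high
- pin: timing pin, steel, 100 g, upright in the service block. Origin at the centre of its lower tip, z up along it. From the tip: shank 12 mm wide with square edges, to 32 mm; shoulder 20 mm wide, to 38 mm; neck 14 mm, to 64 mm; round knurled grip head 24 mm wide, to 94 mm. In the block its tip is 13 mm above the counter; fully home in the pulley, shoulder on the web, 121 mm
- block: black service block, fixed, 60 x 150 x 45 mm high; origin under its centre, long along its y. Two holes 13.8 mm wide and 38 mm deep, 45 mm either side of the centre: one holds the timing pin, the other the hub bolt, either way round. The pin stands with its shoulder on the block's top and is drawn straight up
- bolt: hub bolt with a low hexagon head 19 mm wide, in the other hole of the block, its top 56 mm above the counter; to be left alone; origin at its lower tip
- bottle: amber beer bottle, 68 mm wide, 250 mm high, on the counter to the left; to be left alone; origin under its centre
- tulip: stemmed tulip beer glass, 80 mm wide, 175 mm high, at the far side of the counter; to be left alone; origin under its foot
- wrench: steel wrench 170 mm long lying flat on the counter at the far right; to be left alone; origin under its middle

How it is judged:
On the way, in this order (a step that is already met when the one before it is completed fails the run):
1. the engraved line faces the pointer (within 3 degrees, half a tooth) (horizontal distance between mark and pointer_tip below 0.0084 m), for 0.3 s.
2. the pin has gone through the pulley into the bed plate (height (world z) of pin below 0.13 m and horizontal distance between pin and timing_hole below 0.004 m), for 0.1 s.
At the end, for the whole second after the job is handed in: The engraved line is at the pointer to within one tooth (about 6 degrees), the timing pin stands upright through the pulley's timing hole in the bed plate with its shoulder down on the web (within 1.5 mm), pulley and pin are at rest and released (horizontal distance between mark and pointer_tip below 0.012 m and height (world z) of pin below 0.1225 m and horizontal distance between pin and timing_hole below 0.004 m and angle between pin's own z axis and vertical below 0.1 rad and linear speed of pin below 0.01 m/s and angular speed of pulley below 0.03 rad/s); the robot touches nothing.
It fails at once if the robot squeezes or pushes the pulley hard (all finger forces together over 80 N, or any other part of the arm over 40 N) (contact force between the arm and pulley above 40 N or contact force between the fingers and pulley above 80 N).
It fails at once if the pin is pressed on the pulley or the bed plate with more than 40 N (contact force between pin and pulley above 40 N or contact force between pin and head above 40 N).
It fails at once if the bottle, the glass, the wrench or the hub bolt is disturbed (moved more than 15 mm) (distance of any of bottle, tulip, wrench, bolt from where it was at the start of the episode above 0.015 m).
It also fails if it takes over 72 s, if anything falls off the work surface, if the arm or the gripper's body presses on something with over 40 N, if the wrist force passes 120 N, or if a joint passes its speed limit or range.

## Working session

There is one attempt and no reset: what is moved stays moved. The work goes in short steps, Python scripts to look and compute and a tool call to move; the robot and the scene stay as the last step left them, time stands still between calls to the robot, and variables do not carry over. Pictures are saved under pics/ and viewed, and the job is handed in when it is done.

Besides the shell and the picture viewer there is one more tool, called after "Request:" as name(argument=value, ...), one argument or row to a line, values as JSON. servo_tool: Moves the arm, as the interface text tells. Its arguments: {"type":"object","properties":{"rows":{"type":"array"},"newtons":{"type":"number"}},"required":["rows"]}

```bash
ls; mkdir -p pics
cat > h.py <<'E'
import numpy as np, cv2
from station import ctrl, cams
def save(pic,name,scale=1.5):
    im=cv2.cvtColor(pic["image"],cv2.COLOR_RGB2BGR)
    cv2.imwrite("pics/"+name,cv2.resize(im,None,fx=scale,fy=scale))
def ray(pic,u,v):
    R,_=cv2.Rodrigues(np.array(pic["rvec"],float)); t=np.array(pic["tvec"],float).ravel()
    d=R.T@np.array([(u-pic["cx"])/pic["fx"],(v-pic["cy"])/pic["fy"],1.]); return -R.T@t,d
def atz(pic,u,v,z):
    o,d=ray(pic,u,v); return o+d*(z-o[2])/d[2]
def proj(pic,P):
    R,_=cv2.Rodrigues(np.array(pic["rvec"],float)); c=R@np.array(P,float)+np.array(pic["tvec"],float).ravel()
    return np.array([c[0]/c[2]*pic["fx"]+pic["cx"],c[1]/c[2]*pic["fy"]+pic["cy"]])
E
python3 - <<'E'
from h import *
np.set_printoptions(precision=4,suppress=True)
Z=dict(pulley=.135,mark=.171,pointer_tip=.171,timing_hole=.153,head=0,pin=.013,block=0,bolt=0.01,bottle=0,tulip=0,wrench=0)
for c in ("top","scene"):
    p=cams.camera(c); save(p,c+"0.png")
    print(c,ray(p,256,192))
    for n,z in Z.items():
        for r in cams.place_of(p,n)[:2]:
            u,v=r["at"][0]*512,r["at"][1]*384
            print(n,round(r["p"],2),np.round([u,v],1),atz(p,u,v,z))
print(ctrl.get_obs(), ctrl.hold_point_z)
E
```

```text
pics
top (array([ 0.1892, -0.0366,  1.3607]), array([ 0.2185, -0.0088, -0.9759]))
pulley 0.91 [238.1 161.9] [0.5587 0.0104 0.135 ]
mark 0.84 [207.3 153.4] [0.5726 0.1037 0.171 ]
pointer_tip 0.48 [226.2 128.7] [0.654  0.0491 0.171 ]
timing_hole 0.56 [215.9 154.7] [0.5748 0.0791 0.153 ]
head 0.59 [239.5 171. ] [0.5668 0.0097 0.    ]
head 0.58 [226.1 132.2] [0.7077 0.0613 0.    ]
pin 0.55 [310.5 191.8] [ 0.496 -0.233  0.013]
block 0.91 [320.5 191.6] [ 0.5004 -0.2692  0.    ]
bolt 0.44 [333.9 183.1] [ 0.529  -0.3135  0.01  ]
bottle 0.79 [123.8 251.3] [0.283 0.383 0.   ]
tulip 0.97 [311.7 142.8] [ 0.6756 -0.2409  0.    ]
wrench 0.5 [360.9 161.6] [ 0.6109 -0.4114  0.    ]
wrench 0.19 [318.4 188.8] [ 0.5101 -0.2622  0.    ]
scene (array([1.1668, 0.6301, 0.9156]), array([-0.5442, -0.5303, -0.6501]))
pulley 0.55 [248.4 202.8] [0.5619 0.0096 0.135 ]
pulley 0.47 [214.  188.1] [ 0.5837 -0.111   0.135 ]
mark 0.57 [270.5 210.3] [0.5719 0.1021 0.171 ]
pointer_tip 0.52 [235.  217.2] [0.6533 0.0513 0.171 ]
timing_hole 0.97 [266.4 212.6] [0.5716 0.0871 0.153 ]
timing_hole 0.44 [157.5 185.4] [ 0.7   -0
[... 212 characters left out ...]
0.52 [158.1 181.5] [ 0.5919 -0.4139  0.    ]
bolt 0.56 [191.1 182.4] [ 0.5234 -0.3122  0.01  ]
bottle 0.95 [408.4 244.7] [0.2729 0.3796 0.    ]
tulip 0.89 [168.9 215. ] [ 0.672 -0.247  0.   ]
wrench 0.45 [154.4 185.1] [ 0.6127 -0.4073  0.    ]
{'time_s': 1.2, 'qpos': array([ 1.0934,  0.2999,  1.521 , -0.    ,  1.3207, -0.0666]), 'joint_vel': array([ 0.0006,  0.0023, -0.0005,  0.0016, -0.0007,  0.0008]), 'tau': array([  0.0005, -53.1671, -35.2908,   0.0709,   0.0213,  -0.    ]), 'ee_pos': array([0.2196, 0.5042, 0.2054]), 'eef_rot': array([3.1416, 0.    , 2.7308]), 'force': array([0.1464, 0.1117, 0.9671]), 'moment': array([ 0.0016, -0.0178,  0.0331]), 'grip_width': 0.09359165801230353} -0.0188
```

View pics.

View pics/top0.png

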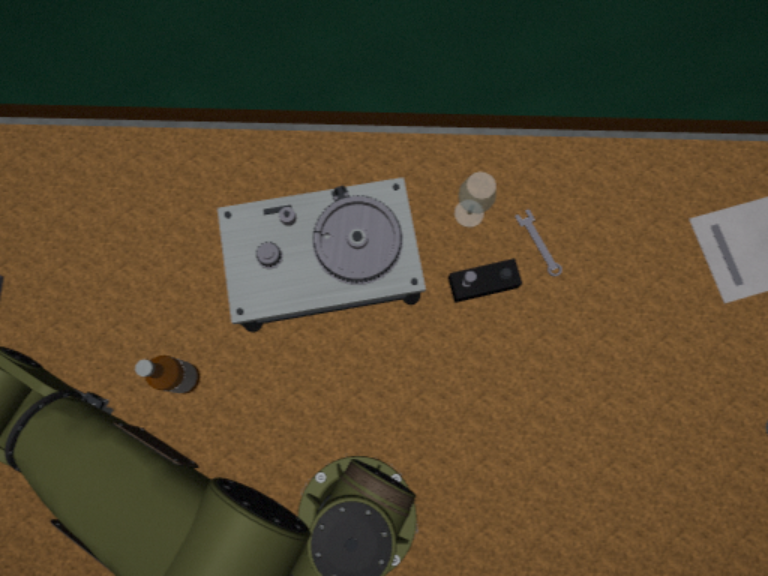

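View pics/scene0.png

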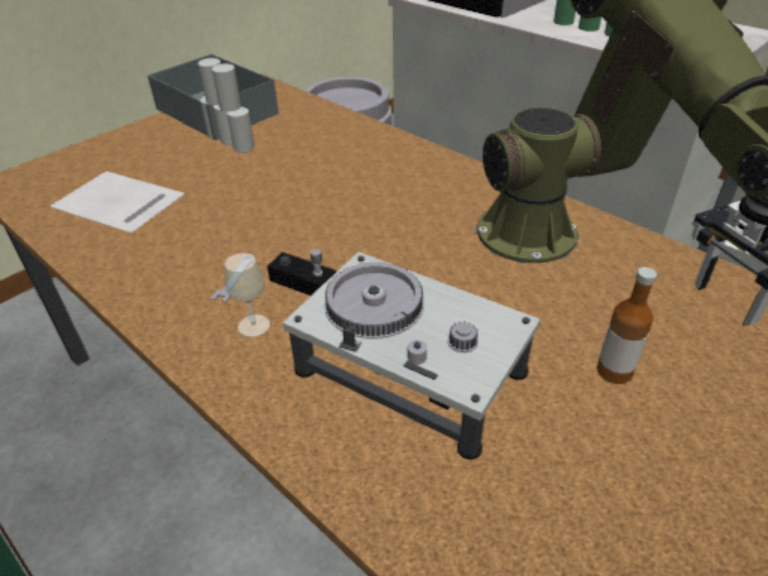

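```bash
cat >> h.py <<'E'
def cloud(p):
    R,_=cv2.Rodrigues(np.array(p["rvec"],float)); t=np.array(p["tvec"],float).ravel()
    v,u=np.mgrid[0:384,0:512]; d=p["depth"]
    c=np.stack([(u-p["cx"])/p["fx"]*d,(v-p["cy"])/p["fy"]*d,d],-1)
    return (c-t)@R, d>0
E
python3 - <<'E'
from h import *
import pickle
np.set_printoptions(precision=4,suppress=True)
from scipy.optimize import least_squares
for c in ("top","scene"):
    p=cams.camera(c); pickle.dump({k:p[k] for k in ("image","depth","fx","fy","cx","cy","rvec","tvec")},open(c+".pkl","wb"))
    W,ok=cloud(p)
    r=np.hypot(W[...,0]-.5595,W[...,1]-.010)
    m=ok&(r<.11)&(W[...,2]>.164)&(W[...,2]<.178)&(r>.06)
    P=W[m]; print(c,len(P),P[:,2].mean())
    f=least_squares(lambda q:np.hypot(P[:,0]-q[0],P[:,1]-q[1])-.0833,[.56,.01],loss="soft_l1",f_scale=.004)
    print(f.x, np.percentile(np.hypot(P[:,0]-f.x[0],P[:,1]-f.x[1]),[2,50,98]))
    m=ok&(np.hypot(W[...,0]-.495,W[...,1]+.23)<.06)&(W[...,2]>.095)&(W[...,2]<.125)
    print("pinhead",m.sum(),W[m].mean(0),W[m].min(0),W[m].max(0))
    m=ok&(np.hypot(W[...,0]-.505,W[...,1]+.265)<.1)&(W[...,2]>.04)&(W[...,2]<.05)
    print("block",cv2.minAreaRect(W[m][:,:2].astype(np.float32)*1000))
    x=p["image"][120:240,180:380]
    if c=="scene": x=p["image"][150:270,150:350]
    cv2.imwrite(f"pics/{c}_z.png",cv2.resize(x[...,::-1],None,fx=4,fy=4,interpolation=cv2.INTER_CUBIC))
E
```

```text
top 778 0.17051748955148363
[0.5616 0.0091] [0.0754 0.0827 0.0908]
pinhead 50 [ 0.4995 -0.2295  0.1062] [ 0.4892 -0.2404  0.098 ] [ 0.5105 -0.2187  0.1126]
block ((512.42529296875, -274.1695556640625), (61.83738708496094, 151.75192260742188), 14.580720901489258)
scene 752 0.16864742748682052
[0.5627 0.0143] [0.0738 0.0827 0.0927]
pinhead 41 [ 0.5016 -0.2238  0.1035] [ 0.4847 -0.2377  0.0956] [ 0.5124 -0.2134  0.1084]
block ((510.5433349609375, -269.8047790527344), (65.64372253417969, 152.6974639892578), 15.450690269470215)
```

View pics/top_z.png

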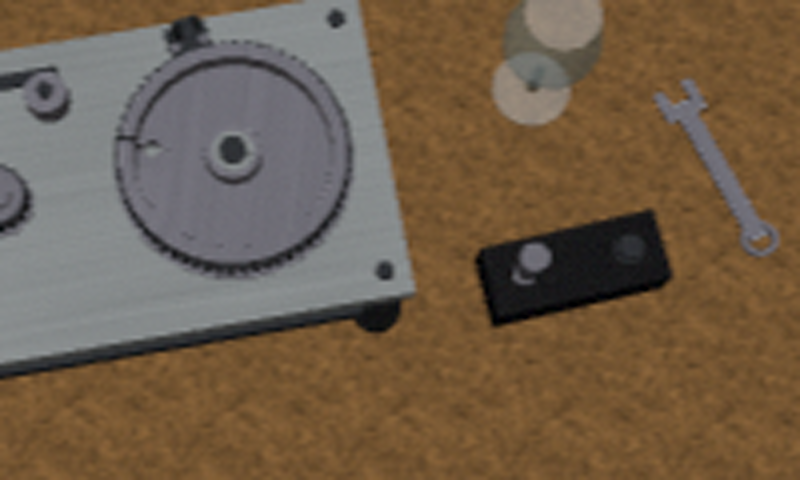

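View pics/scene_z.png

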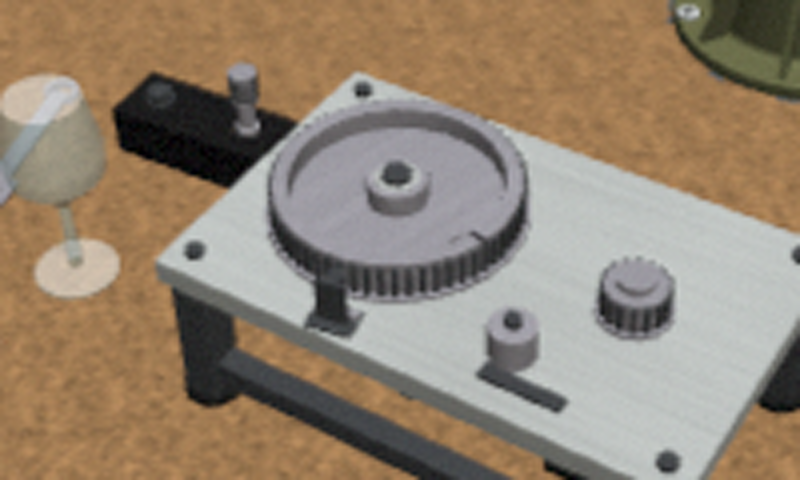

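Request:
servo_tool(
  rows=[
    [0,0,0.04,0,0,0,0],
    [0,0,0.08,0,0,-0.1,0],
    [0.01,-0.02,0.115,0,0,-0.2,0],
    [0.03,-0.06,0.115,0,0,-0.3,0],
    [0.05,-0.1,0.115,0,0,-0.4,0],
    [0.07,-0.135,0.115,0,0,-0.5,0],
    [0.09,-0.17,0.115,0,0,-0.6,0],
    [0.11,-0.21,0.115,0,0,-0.73,0],
  ],
  newtons=25,
)

```text
time_s: 1.97
ee_pos: [0.3272, 0.2982, 0.3206]
eef_rot: [3.141, -0.0, 2.002]
force: [1.6, -0.6, 0.8]
grip_width: 0.0477
```

Request:
servo_tool(
  rows=[
    [0.02,-0.035,0,0,0,0,0],
    [0.04,-0.07,0,0,0,0,0],
    [0.06,-0.105,0,0,0,0,0],
    [0.08,-0.14,0,0,0,0,0],
    [0.1,-0.175,0,0,0,0,0],
    [0.12,-0.21,0,0,0,0,0],
    [0.14,-0.245,0,0,0,0,0],
    [0.155,-0.28,0,0,0,0,0],
  ],
)

```text
time_s: 2.63
ee_pos: [0.483, 0.0161, 0.3206]
eef_rot: [3.141, 0.0, 2.001]
force: [0.0, 0.8, 0.1]
grip_width: 0.0471
```

```bash
cat >> h.py <<'E'
from scipy.spatial.transform import Rotation as Rot
import pickle
def wrist(name=None):
    o=ctrl.get_obs(); p=cams.camera("wrist")
    T=np.eye(4); T[:3,:3]=Rot.from_euler("xyz",o["eef_rot"]).as_matrix(); T[:3,3]=o["ee_pos"]
    p["T"]=T@np.array(p["hand_eye"])
    if name:
        save(p,name); pickle.dump({k:p[k] for k in p},open("wrist.pkl","wb"))
    return p
def wray(p,u,v):
    x=np.asarray(u,float)-p["cx"]; y=np.asarray(v,float)-p["cy"]
    th=np.hypot(x/p["fx"],y/p["fy"]); a=np.arctan2(y/p["fy"],x/p["fx"])
    d=np.stack([np.sin(th)*np.cos(a),np.sin(th)*np.sin(a),np.cos(th)],-1)
    return p["T"][:3,3], d@p["T"][:3,:3].T
def watz(p,u,v,z):
    o,d=wray(p,u,v); return o+d*((z-o[2])/d[...,2])[...,None] if d.ndim>1 else o+d*(z-o[2])/d[2]
def wcloud(p):
    v,u=np.mgrid[0:384,0:512]
    x=(u-p["cx"])/p["fx"]; y=(v-p["cy"])/p["fy"]; th=np.hypot(x,y)+1e-9
    d=p["depth"]; s=d*np.tan(np.minimum(th,1.4))/th
    c=np.stack([x*s,y*s,d],-1)
    return c@p["T"][:3,:3].T+p["T"][:3,3], (d>0)&(th<1.35)
E
python3 - <<'E'
from h import *
np.set_printoptions(precision=4,suppress=True)
from scipy.optimize import least_squares
p=wrist("w1.png")
print(p["hand_eye"],p["fx"],p["cx"],p["cy"])
for n,z in dict(mark=.171,pointer_tip=.171,timing_hole=.153,pulley=.135,pin=.013).items():
    for r in cams.place_of(p,n)[:2]:
        u,v=r["at"][0]*512,r["at"][1]*384
        print(n,round(r["p"],2),np.round([u,v],1),watz(p,u,v,z))
W,ok=wcloud(p)
r=np.hypot(W[...,0]-.562,W[...,1]-.010)
m=ok&(r<.11)&(W[...,2]>.166)&(W[...,2]<.176)&(r>.06)
P=W[m]; print(len(P),P[:,2].mean())
f=least_squares(lambda q:np.hypot(P[:,0]-q[0],P[:,1]-q[1])-.0830,[.56,.01],loss="soft_l1",f_scale=.004)
print(f.x, np.percentile(np.hypot(P[:,0]-f.x[0],P[:,1]-f.x[1]),[2,50,98]))
E
```

```text
[[ 0.0005 -0.9605 -0.2781  0.0804]
 [ 1.      0.0005  0.0002  0.0001]
 [-0.0001 -0.2781  0.9605 -0.1789]
 [ 0.      0.      0.      1.    ]] 297.3186396354542 257.54703995161043 192.60331911974194
mark 0.64 [355.2 143.7] [0.5668 0.1027 0.171 ]
pointer_tip 0.91 [389.  214.4] [0.6523 0.0462 0.171 ]
timing_hole 0.9 [339.6 161.9] [0.5658 0.0749 0.153 ]
pulley 0.61 [310.9 199.7] [0.5608 0.0136 0.135 ]
pin 0.17 [339.9 158. ] [0.6102 0.0753 0.013 ]
4215 0.1701163052617925
[0.5603 0.0119] [0.0756 0.0822 0.0909]
```

View pics/w1.png

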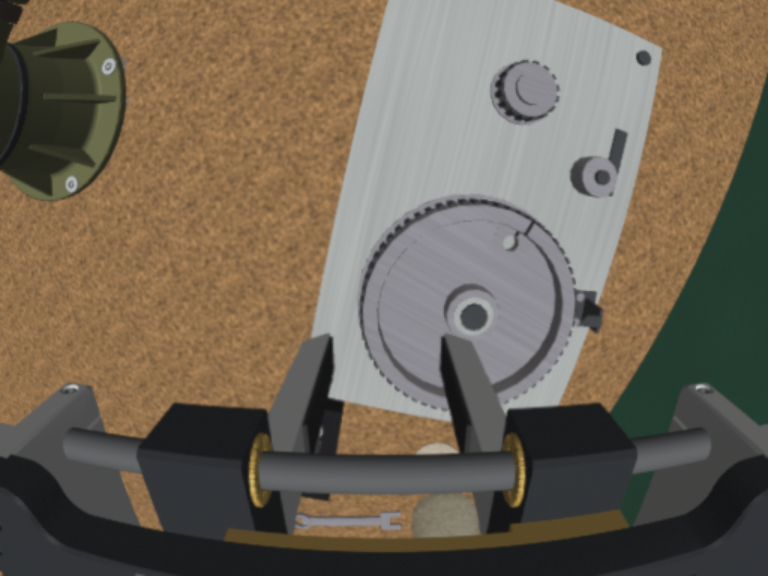

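Request:
servo_tool(
  rows=[
    [0.002,-0.02,-0.03,0,0,0,0],
    [0.002,-0.04,-0.06,0,0,0,0],
    [0.002,-0.04,-0.09,0,0,0,0],
    [0.002,-0.04,-0.11,0,0,0,0],
    [0.002,-0.04,-0.13,0,0,0,0],
    [0.002,-0.04,-0.145,0,0,0,0],
    [0.002,-0.04,-0.155,0,0,0,0],
    [0.002,-0.04,-0.163,0,0,0,0],
  ],
)

```text
time_s: 3.6
ee_pos: [0.4837, -0.0201, 0.1572]
eef_rot: [3.141, -0.0, 2.004]
force: [0.3, 0.3, 0.8]
grip_width: 0.047
```

Run:
```python
from h import *
np.set_printoptions(precision=4,suppress=True)
p=wrist("w2.png")
o=ctrl.get_obs(); print(o["ee_pos"],o["force"],o["grip_width"])
```

```text
[ 0.4834 -0.0202  0.1561] [-0.1017 -0.5123 -0.8303] 0.04694810766369011
```

View pics/w2.png

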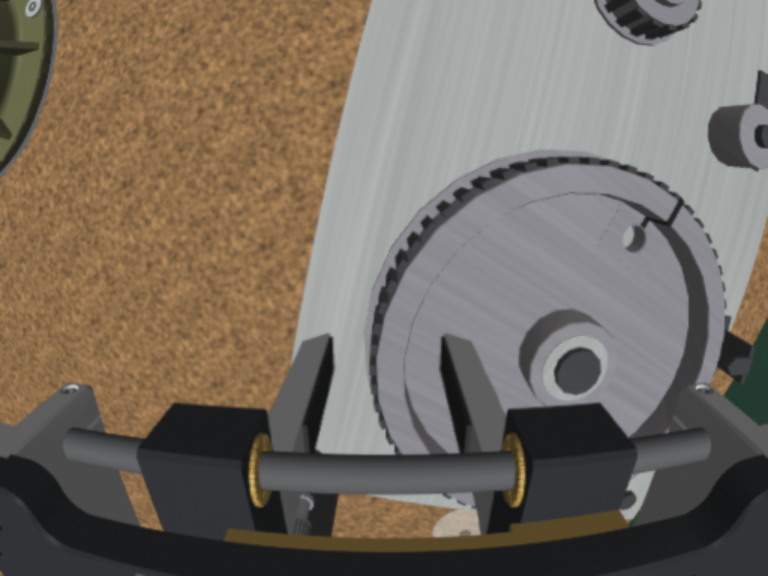

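Request:
servo_tool(
  rows=[
    [0,0,0.002,0,0,0,-0.3],
    [0,0,0.002,0,0,0,-0.4],
    [0,0,0.002,0,0,0,-0.5],
    [0,0,0.002,0,0,0,-0.6],
    [0,0,0.002,0,0,0,-0.65],
    [0,0,0.002,0,0,0,-0.7],
    [0,0,0.002,0,0,0,-0.75],
    [0,0,0.002,0,0,0,-0.8],
  ],
  newtons=20,
)

```text
time_s: 4.32
ee_pos: [0.4853, -0.0194, 0.1584]
eef_rot: [3.136, -0.0, 2.003]
force: [14.4, 6.8, -8.7]
grip_width: 0.0103
```

Run:
```python
from h import *
np.set_printoptions(precision=4,suppress=True)
p=wrist("w3.png")
o=ctrl.get_obs(); print(o["ee_pos"],o["force"],o["moment"],o["grip_width"])
```

```text
[ 0.4853 -0.0194  0.1584] [17.4004  8.054  -8.9814] [ 1.3997 -3.2762 -0.0255] 0.010443144992828366
```

View pics/w3.png

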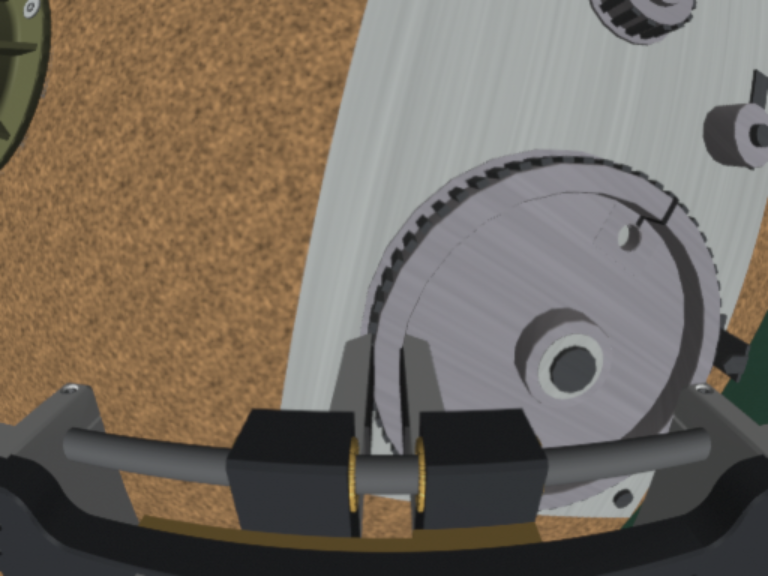

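```bash
cat >> h.py <<'E'
def arc(P,C,deg,off=(0,0),n=8,hold=1,g=-0.8,dz=0):
    P=np.array(P[:2]);C=np.array(C);rows=[]
    for i in range(1,n+1):
        f=min(1,i/(n-hold)); a=np.radians(deg*f)
        R=np.array([[np.cos(a),-np.sin(a)],[np.sin(a),np.cos(a)]])
        Q=P+np.array(off)*min(1,i/2)
        d=C+R@(Q-C)-P
        rows.append([round(float(d[0]),4),round(float(d[1]),4),dz,0,0,round(float(a),4),g])
    print(rows)
E
python3 -c "
from h import *
arc([.4853,-.0194],[.562,.012],-14,off=(.0012,.0006),g=-.85)"
```

```text
[[-0.0004, 0.003, 0, 0, 0, -0.0349, -0.85], [-0.0008, 0.0059, 0, 0, 0, -0.0698, -0.85], [-0.0016, 0.0087, 0, 0, 0, -0.1047, -0.85], [-0.0024, 0.0114, 0, 0, 0, -0.1396, -0.85], [-0.003, 0.0142, 0, 0, 0, -0.1745, -0.85], [-0.0036, 0.017, 0, 0, 0, -0.2094, -0.85], [-0.004, 0.0198, 0, 0, 0, -0.2443, -0.85], [-0.004, 0.0198, 0, 0, 0, -0.2443, -0.85]]
```

Request:
servo_tool(
  rows=[
    [-0.0004,0.003,0,0,0,-0.035,-0.85],
    [-0.0008,0.006,0,0,0,-0.07,-0.85],
    [-0.0016,0.0087,0,0,0,-0.105,-0.85],
    [-0.0024,0.0114,0,0,0,-0.14,-0.85],
    [-0.003,0.0142,0,0,0,-0.175,-0.85],
    [-0.0036,0.017,0,0,0,-0.21,-0.85],
    [-0.004,0.0198,0,0,0,-0.244,-0.85],
    [-0.004,0.0198,0,0,0,-0.244,-0.85],
  ],
)

```text
time_s: 5.03
ee_pos: [0.48, 0.0002, 0.1584]
eef_rot: [3.14, 0.0, 1.757]
force: [-11.4, -2.4, 7.0]
grip_width: 0.0104
```

Run:
```python
from h import *
np.set_printoptions(precision=4,suppress=True)
p=wrist("w4.png")
o=ctrl.get_obs(); print(o["ee_pos"],o["force"],o["moment"],o["grip_width"],o["eef_rot"])
for n,z in dict(mark=.171,pointer_tip=.171,timing_hole=.153,pulley=.135).items():
    for r in cams.place_of(p,n)[:1]:
        u,v=r["at"][0]*512,r["at"][1]*384
        print(n,round(r["p"],2),np.round([u,v],1),watz(p,u,v,z))
```

```text
[0.48   0.0002 0.1583] [-11.3175  -2.3264   6.3239] [-0.4607  2.2763 -0.1087] 0.010538108198888209 [ 3.1401 -0.0002  1.759 ]
mark 0.72 [451.9 132. ] [0.5907 0.0956 0.171 ]
pointer_tip 0.79 [486.2 218.2] [0.6489 0.0443 0.171 ]
timing_hole 0.95 [418.8 158.6] [0.5809 0.0719 0.153 ]
pulley 0.76 [364.9 222.2] [0.5616 0.0138 0.135 ]
```

View pics/w4.png

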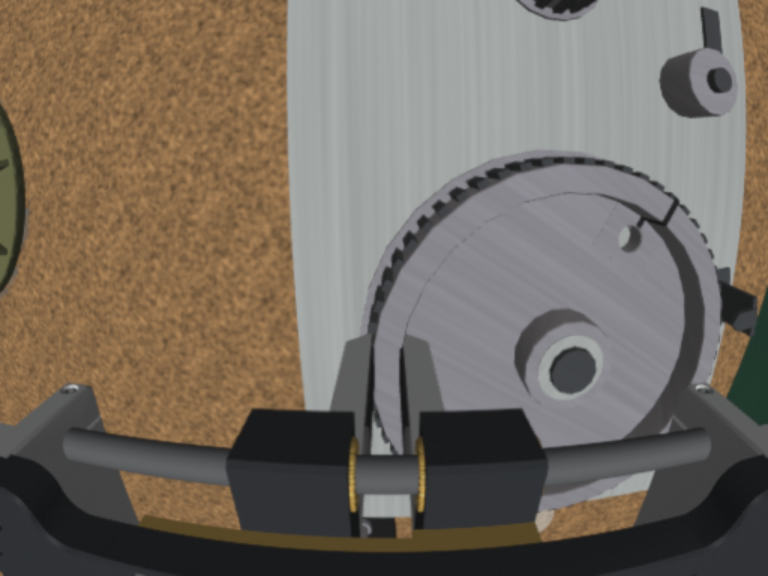

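```bash
python3 -c "
from h import *
arc([.480,.0002],[.5625,.012],-21,off=(-.0008,-.0002),g=-.85)
P=np.array([.5625-.0833*np.cos(np.radians(-8.1-0)),0])
"
```

```text
[[-0.0009, 0.0043, 0, 0, 0, -0.0524, -0.85], [-0.0016, 0.0086, 0, 0, 0, -0.1047, -0.85], [-0.0017, 0.013, 0, 0, 0, -0.1571, -0.85], [-0.0015, 0.0174, 0, 0, 0, -0.2094, -0.85], [-0.0011, 0.0218, 0, 0, 0, -0.2618, -0.85], [-0.0004, 0.0261, 0, 0, 0, -0.3142, -0.85], [0.0004, 0.0304, 0, 0, 0, -0.3665, -0.85], [0.0004, 0.0304, 0, 0, 0, -0.3665, -0.85]]
```

Request:
servo_tool(
  rows=[
    [-0.0009,0.0043,0,0,0,-0.052,-0.85],
    [-0.0016,0.0086,0,0,0,-0.105,-0.85],
    [-0.0017,0.013,0,0,0,-0.157,-0.85],
    [-0.0015,0.0174,0,0,0,-0.209,-0.85],
    [-0.0011,0.0218,0,0,0,-0.262,-0.85],
    [-0.0004,0.0261,0,0,0,-0.314,-0.85],
    [0.0004,0.0304,0,0,0,-0.3665,-0.85],
    [0.0004,0.0304,0,0,0,-0.3665,-0.85],
  ],
)

```text
time_s: 5.95
ee_pos: [0.4812, 0.0305, 0.1584]
eef_rot: [3.138, 0.0, 1.389]
force: [6.1, -1.4, -5.8]
grip_width: 0.0108
```

Run:
```python
from h import *
np.set_printoptions(precision=4,suppress=True)
o=ctrl.get_obs(); print(o["ee_pos"],o["force"],o["moment"],o["grip_width"],o["eef_rot"])
f=o["force"][:2]
arc(o["ee_pos"],[.5625,.012],-21,off=f*0.00007,g=-.85)
```

```text
[0.4812 0.0305 0.1584] [ 6.0747 -1.449  -5.7993] [-0.2269 -1.2303 -0.1911] 0.010831338191748398 [3.1382 0.     1.3893]
[[0.0013, 0.0042, 0, 0, 0, -0.0524, -0.85], [0.0028, 0.0083, 0, 0, 0, -0.1047, -0.85], [0.0043, 0.0123, 0, 0, 0, -0.1571, -0.85], [0.006, 0.0163, 0, 0, 0, -0.2094, -0.85], [0.0079, 0.0202, 0, 0, 0, -0.2618, -0.85], [0.0101, 0.024, 0, 0, 0, -0.3142, -0.85], [0.0124, 0.0277, 0, 0, 0, -0.3665, -0.85], [0.0124, 0.0277, 0, 0, 0, -0.3665, -0.85]]
```

Request:
servo_tool(
  rows=[
    [0.0013,0.0042,0,0,0,-0.052,-0.85],
    [0.0028,0.0083,0,0,0,-0.105,-0.85],
    [0.0043,0.0123,0,0,0,-0.157,-0.85],
    [0.006,0.0163,0,0,0,-0.209,-0.85],
    [0.0079,0.0202,0,0,0,-0.262,-0.85],
    [0.0101,0.024,0,0,0,-0.314,-0.85],
    [0.0124,0.0277,0,0,0,-0.3665,-0.85],
    [0.0124,0.0277,0,0,0,-0.3665,-0.85],
  ],
)

```text
time_s: 6.62
ee_pos: [0.4935, 0.0582, 0.1584]
eef_rot: [3.139, 0.001, 1.02]
force: [-1.3, 0.0, 0.5]
grip_width: 0.0103
```

Run:
```python
from h import *
np.set_printoptions(precision=4,suppress=True)
o=ctrl.get_obs(); print(o["ee_pos"],o["force"],o["moment"],o["grip_width"],o["eef_rot"])
C=np.array([.5625,.012])
p=wrist("w5.png")
for n,z in dict(mark=.171,pointer_tip=.171,timing_hole=.153).items():
    for r in cams.place_of(p,n)[:1]:
        u,v=r["at"][0]*512,r["at"][1]*384
        x=watz(p,u,v,z); print(n,round(r["p"],2),np.round([u,v],1),x,np.degrees(np.arctan2(x[1]-C[1],x[0]-C[0])))
for c in("top","scene"):
    p=cams.camera(c); save(p,c+"5.png")
    x=p["image"][120:240,180:380]
    if c=="scene": x=p["image"][150:270,150:350]
    cv2.imwrite(f"pics/{c}5_z.png",cv2.resize(x[...,::-1],None,fx=4,fy=4,interpolation=cv2.INTER_CUBIC))
    for n,z in dict(mark=.171,pointer_tip=.171,timing_hole=.153).items():
      for r in cams.place_of(p,n)[:1]:
        u,v=r["at"][0]*512,r["at"][1]*384
        x=atz(p,u,v,z); print(c,n,round(r["p"],2),np.round([u,v],1),x,np.degrees(np.arctan2(x[1]-C[1],x[0]-C[0])))
```

```text
[0.4935 0.0582 0.1584] [-1.2718  0.0449  0.4581] [-0.0101  0.492  -0.2485] 0.010343303287072022 [3.1386 0.0008 1.02  ]
mark 0.88 [453.  134.6] [0.6404 0.0525 0.171 ] 27.487194467366624
pointer_tip 0.61 [463.7 138. ] [0.6481 0.046  0.171 ] 21.690895846917304
timing_hole 0.74 [419.8 161.1] [0.617  0.0414 0.153 ] 28.355390385500737
top mark 0.76 [225.5 133.9] [0.6369 0.0507 0.171 ] 27.467298467014736
top pointer_tip 0.63 [229.7 129.5] [0.6517 0.0383 0.171 ] 16.398437219587727
top timing_hole 0.61 [227.  141.1] [0.6201 0.0463 0.153 ] 30.79225981866486
scene mark 0.86 [239.7 217. ] [0.6445 0.0599 0.171 ] 30.2618422708118
scene pointer_tip 0.59 [232.8 216.6] [0.6556 0.0455 0.171 ] 19.792238135039305
scene timing_hole 0.7 [242.9 213.4] [0.6163 0.0425 0.153 ] 29.563688495262365
```

View pics/w5.png

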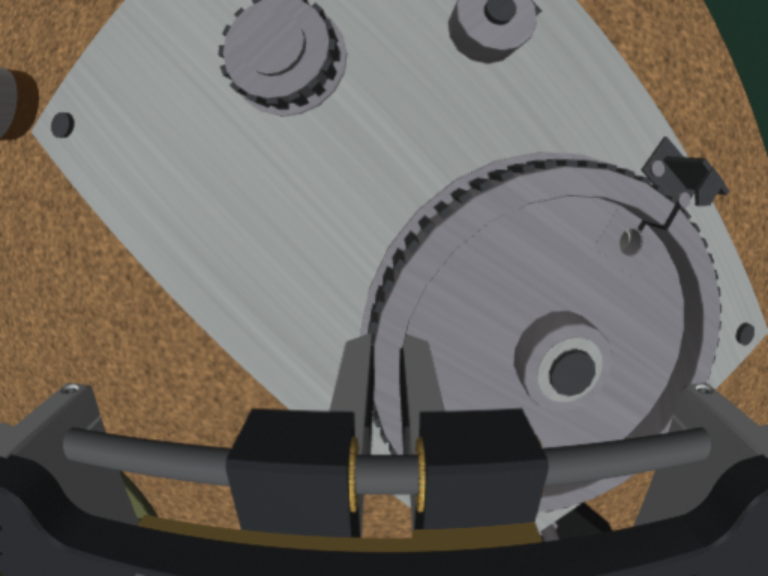

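View pics/scene5_z.png

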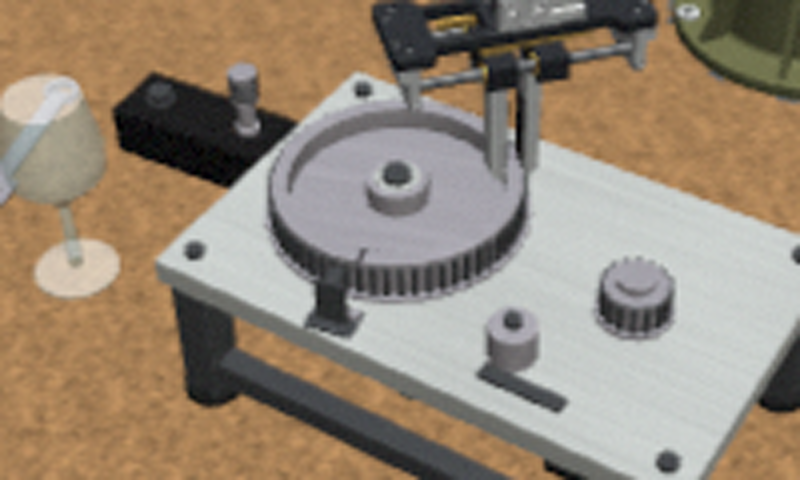

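Run:
```python
from h import *
p=pickle.load(open("wrist.pkl","rb"))
x=p["image"][80:180,400:500]
cv2.imwrite("pics/w5z.png",cv2.resize(x[...,::-1],None,fx=6,fy=6,interpolation=cv2.INTER_CUBIC))
```

```text
(no output)
```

View pics/w5z.png

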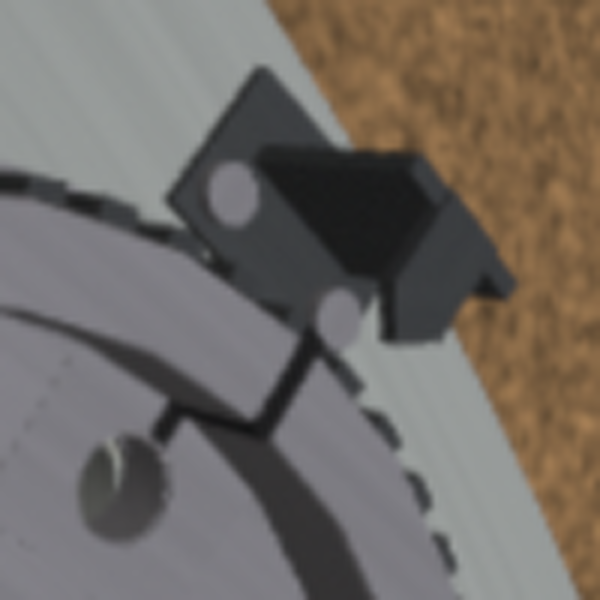

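Run:
```python
from h import *
p=pickle.load(open("wrist.pkl","rb"));C=np.array([.5625,.012])
for u,v in ((319/6,338/6),(384/6,342/6)):
    x=watz(p,400+u-.4,80+v-.4,.171)[:2]-C; print(x,np.hypot(*x),np.degrees(np.arctan2(x[1],x[0])))
arc([.4935,.0582],[.5625,.012],-6,off=(-.0001,0),g=-.85,hold=4)
```

```text
[0.07734219 0.03983631] 0.0869985431722282 27.251443853950946
[0.0858972  0.03496624] 0.09274139977299725 22.149803178888924
[[0.0012, 0.0018, 0, 0, 0, -0.0262, -0.85], [0.0024, 0.0036, 0, 0, 0, -0.0524, -0.85], [0.0037, 0.0053, 0, 0, 0, -0.0785, -0.85], [0.0051, 0.007, 0, 0, 0, -0.1047, -0.85], [0.0051, 0.007, 0, 0, 0, -0.1047, -0.85], [0.0051, 0.007, 0, 0, 0, -0.1047, -0.85], [0.0051, 0.007, 0, 0, 0, -0.1047, -0.85], [0.0051, 0.007, 0, 0, 0, -0.1047, -0.85]]
```

Request:
servo_tool(
  rows=[
    [0.0011,0.0017,0,0,0,-0.024,-0.85],
    [0.0022,0.0033,0,0,0,-0.048,-0.85],
    [0.0034,0.0048,0,0,0,-0.072,-0.85],
    [0.0046,0.0063,0,0,0,-0.094,-0.85],
    [0.0046,0.0063,0,0,0,-0.094,-0.85],
    [0.0046,0.0063,0,0,0,-0.094,-0.85],
    [0.0046,0.0063,0,0,0,-0.094,-0.85],
    [0.0046,0.0063,0,0,0,-0.094,-0.85],
  ],
)

```text
time_s: 7.88
ee_pos: [0.4979, 0.0641, 0.1584]
eef_rot: [3.138, 0.001, 0.929]
force: [-4.4, -4.1, 2.2]
grip_width: 0.0104
```

Run:
```python
from h import *
np.set_printoptions(precision=4,suppress=True)
o=ctrl.get_obs(); print(o["ee_pos"],o["force"],o["grip_width"],o["eef_rot"])
C=np.array([.5625,.012])
p=wrist("w6.png")
for n,z in dict(mark=.171,pointer_tip=.171,timing_hole=.153).items():
    for r in cams.place_of(p,n)[:1]:
        u,v=r["at"][0]*512,r["at"][1]*384
        x=watz(p,u,v,z); print(n,round(r["p"],2),np.round([u,v],1),x,np.degrees(np.arctan2(x[1]-C[1],x[0]-C[0])))
x=p["image"][80:180,400:500]
cv2.imwrite("pics/w6z.png",cv2.resize(x[...,::-1],None,fx=6,fy=6,interpolation=cv2.INTER_CUBIC))
```

```text
[0.4979 0.0641 0.1584] [-4.4347 -4.1099  2.2152] 0.010441129108774443 [3.1383 0.0008 0.9291]
mark 0.95 [451.7 135. ] [0.6427 0.0455 0.171 ] 22.673413422097152
pointer_tip 0.74 [455.2 129.7] [0.6471 0.0469 0.171 ] 22.388673095578632
timing_hole 0.69 [421.5 158.5] [0.6216 0.037  0.153 ] 22.87970264144778
```

View pics/w6z.png

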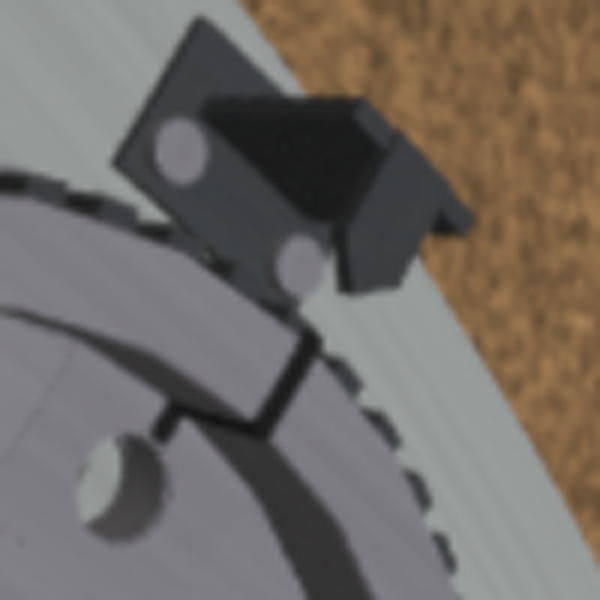

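Request:
servo_tool(
  rows=[
    [0,0,0,0,0,0,-0.6],
    [0,0,0,0,0,0,-0.4],
    [0,0,0,0,0,0,-0.2],
    [0,0,0,0,0,0,0],
    [0,0,0.03,0,0,0,0],
    [0,0,0.065,0,0,0,0],
    [0,0,0.09,0,0,-0.1,0.2],
    [0,-0.03,0.09,0,0,-0.2,0.2],
  ],
)

```text
time_s: 8.75
ee_pos: [0.4996, 0.0366, 0.2537]
eef_rot: [3.134, -0.006, 0.728]
force: [0.2, -0.8, -0.1]
grip_width: 0.0552
```

Request:
servo_tool(
  rows=[
    [0,-0.035,0,0,0,-0.1,0.2],
    [0,-0.075,0,0,0,-0.2,0.2],
    [0,-0.115,0,0,0,-0.3,0.2],
    [0,-0.15,0,0,0,-0.34,0.2],
    [-0.005,-0.185,0,0,0,-0.34,0.2],
    [-0.01,-0.22,-0.01,0,0,-0.34,0.2],
    [-0.01,-0.25,-0.02,0,0,-0.34,0.2],
    [-0.01,-0.26,-0.03,0,0,-0.34,0.2],
  ],
)

```text
time_s: 9.42
ee_pos: [0.489, -0.2268, 0.2231]
eef_rot: [3.133, -0.006, 0.386]
force: [-0.2, 0.6, -0.5]
grip_width: 0.0563
```

Run:
```python
from h import *
np.set_printoptions(precision=4,suppress=True)
o=ctrl.get_obs(); print(o["time_s"],o["ee_pos"],o["force"],o["grip_width"],o["eef_rot"])
C=np.array([.5625,.012])
p=wrist("w7.png")
for n,z in dict(mark=.171,pointer_tip=.171,timing_hole=.153,pin=.013,bolt=.01).items():
    for r in cams.place_of(p,n)[:1]:
        u,v=r["at"][0]*512,r["at"][1]*384
        x=watz(p,u,v,z); print(n,round(r["p"],2),np.round([u,v],1),x,np.degrees(np.arctan2(x[1]-C[1],x[0]-C[0])))
W,ok=wcloud(p)
m=ok&(np.hypot(W[...,0]-.5,W[...,1]+.23)<.03)&(W[...,2]>.103)&(W[...,2]<.112)
print(m.sum(),W[m].mean(0),W[m].min(0),W[m].max(0))
```

```text
9.4167 [ 0.489  -0.2268  0.2231] [-0.2337  0.6006 -0.4957] 0.05634713109952137 [ 3.1328 -0.0057  0.3858]
mark 0.65 [316.1  48.8] [ 0.6276 -0.2209  0.171 ] -74.37516162190617
pin 0.61 [259.  161.8] [ 0.5024 -0.2264  0.013 ] -104.15131717079926
bolt 0.52 [322.2 175.9] [ 0.517  -0.3145  0.01  ] -97.942260820812
413 [ 0.4998 -0.2274  0.1065] [ 0.4877 -0.2388  0.1031] [ 0.5119 -0.216   0.1085]
```

View pics/w7.png

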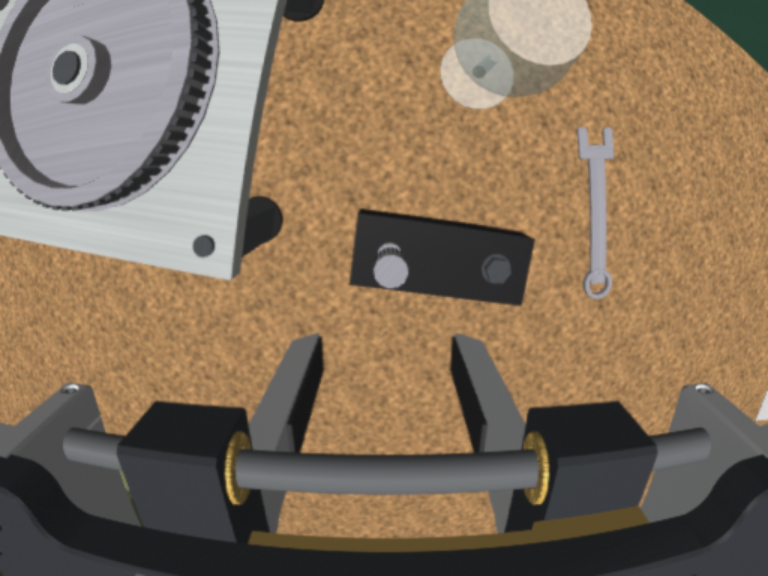

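```bash
cat >> h.py <<'E'
def upright(yaw):
    o=ctrl.get_obs(); R=Rot.from_euler("xyz",o["eef_rot"]); D=Rot.from_euler("xyz",[np.pi,0,yaw])
    return (D*R.inv()).as_rotvec()
E
python3 -c "
from h import *
print(upright(.392).round(4))"
```

```text
[0.0056 0.0094 0.0021]
```

Request:
servo_tool(
  rows=[
    [0.006,0,-0.02,0.006,0.009,0.002,0.2],
    [0.0108,-0.0006,-0.05,0.006,0.009,0.002,0.2],
    [0.0108,-0.0006,-0.075,0.006,0.009,0.002,0.2],
    [0.0108,-0.0006,-0.1,0.006,0.009,0.002,0.2],
    [0.0108,-0.0006,-0.12,0.006,0.009,0.002,0.2],
    [0.0108,-0.0006,-0.135,0.006,0.009,0.002,0.2],
    [0.0108,-0.0006,-0.146,0.006,0.009,0.002,0.1],
    [0.0108,-0.0006,-0.152,0.006,0.009,0.002,0],
  ],
)

```text
time_s: 10.38
ee_pos: [0.501, -0.2219, 0.0718]
eef_rot: [-3.141, -0.0, 0.393]
force: [-0.3, -0.6, 1.2]
grip_width: 0.0485
```

Run:
```python
from h import *
np.set_printoptions(precision=4,suppress=True)
o=ctrl.get_obs(); print(o["time_s"],o["ee_pos"],o["force"],o["grip_width"],o["eef_rot"],upright(.392))
p=wrist("w8.png")
```

```text
10.3833 [ 0.501  -0.2219  0.0718] [-0.3127 -0.6305  1.188 ] 0.04854041639819281 [-3.141  -0.0002  0.3932] [-0.0006 -0.0001 -0.0012]
```

View pics/w8.png

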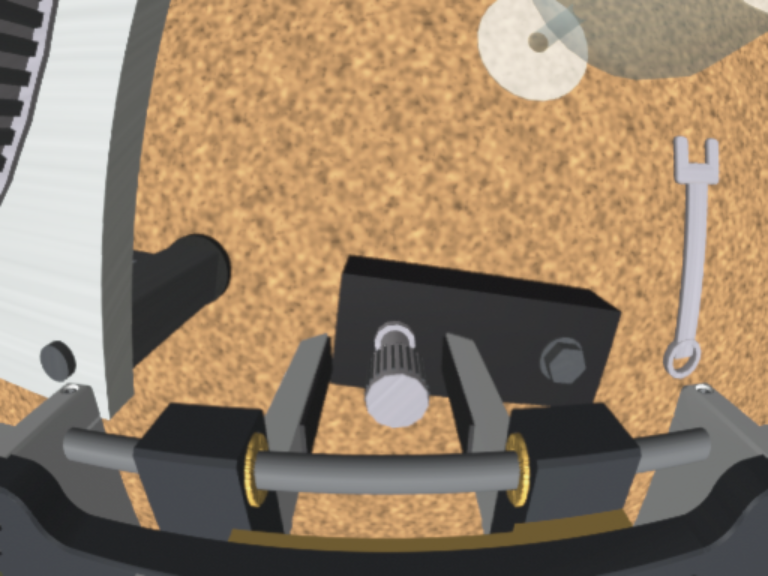

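Run:
```python
from h import *
np.set_printoptions(precision=4,suppress=True)
p=pickle.load(open("wrist.pkl","rb"))
W,ok=wcloud(p)
m=ok&(np.hypot(W[...,0]-.5,W[...,1]+.228)<.025)&(W[...,2]>.104)&(W[...,2]<.112)
print(m.sum(),W[m].mean(0),W[m].min(0),W[m].max(0))
```

```text
1343 [ 0.5011 -0.2281  0.1066] [ 0.4876 -0.2482  0.104 ] [ 0.5199 -0.2158  0.1117]
```

Request:
servo_tool(
  rows=[
    [-0.0008,-0.0058,-0.001,0,0,0,0],
    [-0.0008,-0.0058,-0.001,0,0,0,0],
    [-0.0008,-0.0058,-0.001,0,0,0,-0.1],
    [-0.0008,-0.0058,-0.001,0,0,0,-0.25],
    [-0.0008,-0.0058,-0.001,0,0,0,-0.4],
    [-0.0008,-0.0058,-0.001,0,0,0,-0.5],
    [-0.0008,-0.0058,-0.001,0,0,0,-0.6],
    [-0.0008,-0.0058,-0.001,0,0,0,-0.7],
  ],
  newtons=45,
)

```text
time_s: 11.1
ee_pos: [0.5001, -0.2277, 0.0706]
eef_rot: [-3.141, -0.0, 0.393]
force: [-0.9, 1.9, 3.2]
grip_width: 0.0233
```

Run:
```python
from h import *
np.set_printoptions(precision=4,suppress=True)
o=ctrl.get_obs(); print(o["time_s"],o["ee_pos"],o["force"],o["moment"],o["grip_width"],o["eef_rot"],upright(.392))
p=wrist("w9.png")
```

```text
11.1 [ 0.5001 -0.2277  0.0706] [-0.8869  1.8925  3.2263] [0.1262 0.2885 0.0268] 0.023314216210746086 [-3.1407 -0.      0.3929] [-0.0008 -0.0003 -0.0009]
```

View pics/w9.png

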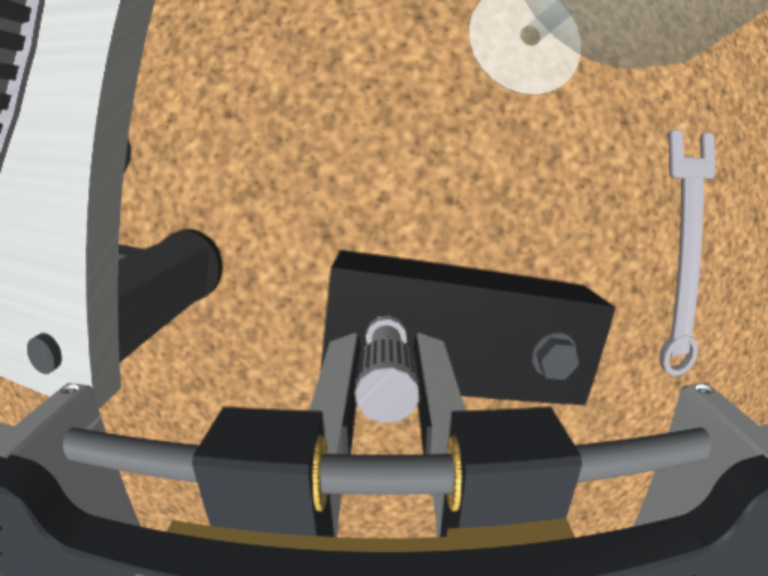

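Request:
servo_tool(
  rows=[
    [0,0,0.015,0,0,0,-0.8],
    [0,0,0.04,0,0,0,-0.8],
    [0,0,0.07,0,0,0,-0.8],
    [0,0,0.1,0,0,0,-0.8],
    [0,0,0.13,0,0,0,-0.8],
    [0.004,0.01,0.16,0,0,0,-0.8],
    [0.015,0.035,0.18,0,0,0,-0.8],
    [0.03,0.07,0.185,0,0,0,-0.8],
  ],
)

```text
time_s: 11.82
ee_pos: [0.5307, -0.1587, 0.2595]
eef_rot: [3.139, -0.004, 0.39]
force: [1.1, 0.4, -0.6]
grip_width: 0.0236
```

Request:
servo_tool(
  rows=[
    [0.014,0.03,0,0,0,0,-0.8],
    [0.028,0.06,0,0,0,0,-0.8],
    [0.042,0.09,0,0,0,0,-0.8],
    [0.056,0.12,0,0,0,0,-0.8],
    [0.07,0.15,0,0,0,0,-0.8],
    [0.08,0.175,0,0,0,0,-0.8],
    [0.09,0.19,0,0,0,0,-0.8],
    [0.09,0.194,0,0,0,0,-0.8],
  ],
)

```text
time_s: 12.48
ee_pos: [0.6214, 0.0377, 0.2585]
eef_rot: [3.139, -0.003, 0.392]
force: [-0.3, -0.2, -1.9]
grip_width: 0.0229
```

Run:
```python
from h import *
np.set_printoptions(precision=4,suppress=True)
o=ctrl.get_obs(); print(o["time_s"],o["ee_pos"],o["force"],o["moment"],o["grip_width"],o["eef_rot"],upright(.392))
p=wrist("w10.png")
C=np.array([.5625,.012])
for n,z in dict(mark=.171,pointer_tip=.171,timing_hole=.153,pin=o["ee_pos"][2]-.0576).items():
    for r in cams.place_of(p,n)[:1]:
        u,v=r["at"][0]*512,r["at"][1]*384
        x=watz(p,u,v,z); print(n,round(r["p"],2),np.round([u,v],1),x,np.hypot(x[1]-C[1],x[0]-C[0]),np.degrees(np.arctan2(x[1]-C[1],x[0]-C[0])))
```

```text
12.4833 [0.6214 0.0377 0.2585] [-0.2939 -0.1618 -1.8719] [-0.0294  0.1366  0.0028] 0.02294968067111651 [ 3.1393 -0.0028  0.3923] [ 0.0011  0.0034 -0.0003]
mark 0.6 [256.9 175.5] [0.6408 0.0453 0.171 ] 0.08507799959692391 23.02517695581018
pointer_tip 0.75 [259.5 167.8] [0.6483 0.0459 0.171 ] 0.09228194458231946 21.531314350125662
timing_hole 0.8 [259.2 190.8] [0.6235 0.0357 0.153 ] 0.06543954389371857 21.220597641715262
pin 0.83 [255.3 208.2] [0.6205 0.0384 0.2009] 0.06366941838794105 24.46521841647531
```

View pics/w10.png

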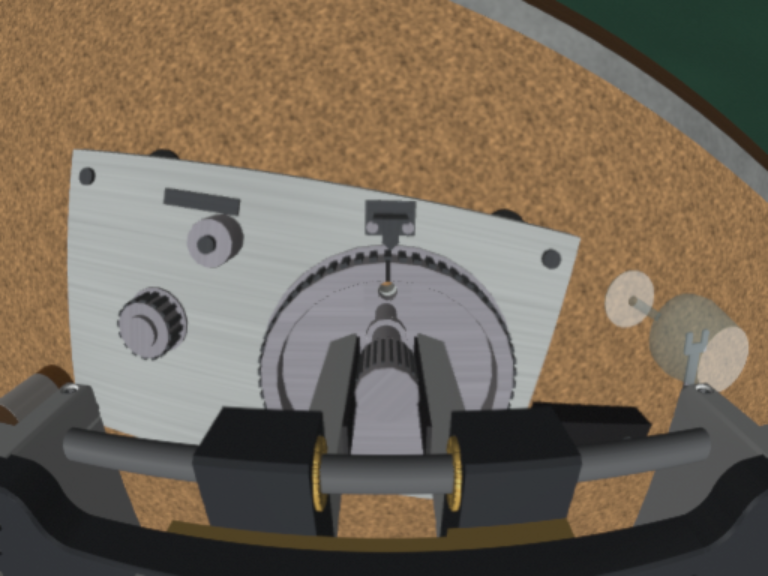

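Request:
servo_tool(
  rows=[
    [0.001,-0.0012,-0.01,0.001,0.003,0,-0.8],
    [0.001,-0.0012,-0.02,0.001,0.003,0,-0.8],
    [0.001,-0.0012,-0.03,0.001,0.003,0,-0.8],
    [0.001,-0.0012,-0.036,0.001,0.003,0,-0.8],
    [0.001,-0.0012,-0.04,0.001,0.003,0,-0.8],
    [0.001,-0.0012,-0.04,0.001,0.003,0,-0.8],
    [0.001,-0.0012,-0.04,0.001,0.003,0,-0.8],
    [0.001,-0.0012,-0.04,0.001,0.003,0,-0.8],
  ],
)

```text
time_s: 13.4
ee_pos: [0.6215, 0.0331, 0.22]
eef_rot: [3.14, -0.002, 0.389]
force: [0.9, -1.1, -1.3]
grip_width: 0.0235
```

```bash
cat > look.py <<'E'
from h import *
import sys
np.set_printoptions(precision=4,suppress=True)
o=ctrl.get_obs(); print(o["time_s"],o["ee_pos"],o["force"],o["moment"],o["grip_width"],o["eef_rot"],upright(.392))
n0=sys.argv[1]
p=wrist(n0+".png")
C=np.array([.5625,.012])
for n,z in dict(mark=.171,pointer_tip=.171,timing_hole=.153,pin=o["ee_pos"][2]-.0576).items():
    for r in cams.place_of(p,n)[:1]:
        u,v=r["at"][0]*512,r["at"][1]*384
        x=watz(p,u,v,z); print(n,round(r["p"],2),np.round([u,v],1),x,np.hypot(x[1]-C[1],x[0]-C[0]),np.degrees(np.arctan2(x[1]-C[1],x[0]-C[0])))
x=p["image"][140:265,180:330]
cv2.imwrite("pics/"+n0+"z.png",cv2.resize(x[...,::-1],None,fx=5,fy=5,interpolation=cv2.INTER_CUBIC)[:600])
E
python3 look.py w11
```

```text
13.4 [0.6215 0.0331 0.22  ] [ 0.9205 -1.131  -1.2955] [-0.0083  0.1405 -0.0271] 0.02352283056220592 [ 3.1403 -0.0018  0.389 ] [0.0005 0.0021 0.003 ]
mark 0.65 [252.  182.9] [0.6419 0.0452 0.171 ] 0.0860449834776748 22.709700729370688
pointer_tip 0.76 [256.4 172.8] [0.6508 0.0451 0.171 ] 0.09425546996377905 20.553987906350706
timing_hole 0.57 [254.7 202.6] [0.6221 0.035  0.153 ] 0.06385954671250545 21.09598976495989
pin 0.84 [256.5 207. ] [0.6219 0.0332 0.1624] 0.06305053759737081 19.648902186728655
```

View pics/w11z.png

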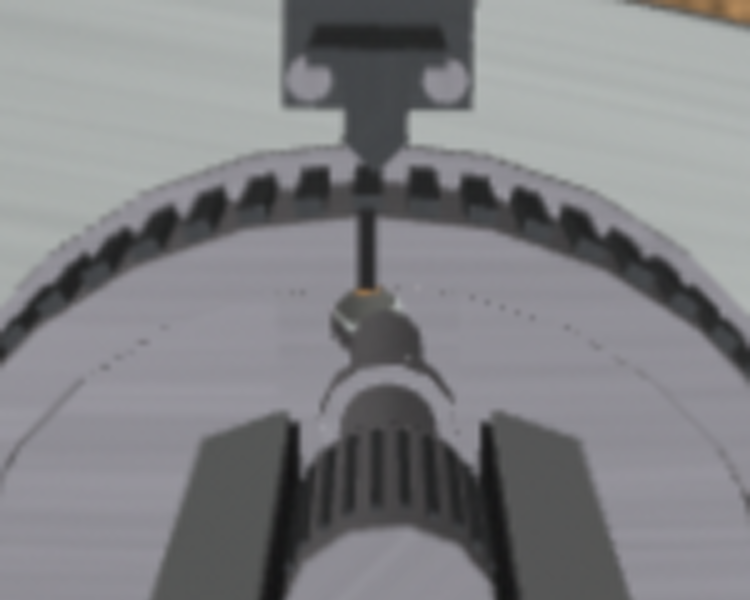

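Run:
```python
from h import *
np.set_printoptions(precision=4,suppress=True)
p=pickle.load(open("wrist.pkl","rb"))
for u,v,z in((253.6,204.6,.153),(257,207.8,.1624),(253.6,198,.153)):
    print(watz(p,u,v,z))
# scale: project web ring & tip
def wp(X):
    c=np.linalg.inv(p["T"])@np.append(X,1); th=np.arctan2(np.hypot(c[0],c[1]),c[2]); a=np.arctan2(c[1],c[0])
    return np.array([p["cx"]+p["fx"]*th*np.cos(a),p["cy"]+p["fy"]*th*np.sin(a)])
img=p["image"][...,::-1].copy(); big=cv2.resize(img[140:265,180:330],None,fx=5,fy=5,interpolation=cv2.INTER_CUBIC)
def circ(c,z,r,col):
    pts=np.array([(wp([c[0]+r*np.cos(t),c[1]+r*np.sin(t),z])-[180,140]+.5)*5 for t in np.linspace(0,6.283,60)])
    cv2.polylines(big,[pts.astype(np.int32)],True,col,1)
circ((.6217,.0363),.153,.0065,(0,255,0))
circ((.6215,.0331),.1624,.006,(0,0,255))
circ((.5625,.012),.171,.076,(0,255,0)); circ((.5625,.012),.171,.0905,(0,255,255)); 
circ((.6215,.0331),.1944,.010,(255,0,0))
circ((.5625+.095*np.cos(.37),.012+.095*np.sin(.37)),.171,.001,(0,0,255))
cv2.imwrite("pics/w11o.png",big[:600])
```

```text
[0.62   0.0352 0.153 ]
[0.6214 0.0326 0.1624]
[0.6256 0.0375 0.153 ]
```

View pics/w11o.png

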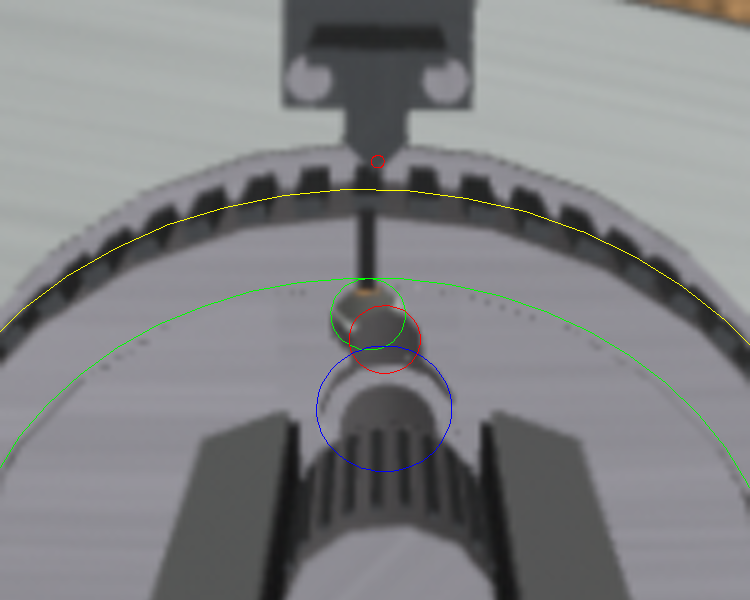

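Request:
servo_tool(
  rows=[
    [-0.0012,0.0026,-0.002,0.0005,0.002,0.003,-0.8],
    [-0.0012,0.0026,-0.004,0.0005,0.002,0.003,-0.8],
    [-0.0012,0.0026,-0.005,0.0005,0.002,0.003,-0.8],
    [-0.0012,0.0026,-0.005,0.0005,0.002,0.003,-0.8],
    [-0.0012,0.0026,-0.005,0.0005,0.002,0.003,-0.8],
    [-0.0012,0.0026,-0.005,0.0005,0.002,0.003,-0.8],
    [-0.0012,0.0026,-0.005,0.0005,0.002,0.003,-0.8],
    [-0.0012,0.0026,-0.005,0.0005,0.002,0.003,-0.8],
  ],
)

```text
time_s: 14.32
ee_pos: [0.6202, 0.0356, 0.2148]
eef_rot: [3.142, 0.0, 0.392]
force: [0.3, 0.4, -0.6]
grip_width: 0.023
```

```bash
cat > ov.py <<'E'
from h import *
import sys
np.set_printoptions(precision=4,suppress=True)
o=ctrl.get_obs(); print(o["time_s"],o["ee_pos"],o["force"],o["moment"],o["grip_width"],o["eef_rot"],upright(.392))
n0=sys.argv[1]; hx,hy=float(sys.argv[2]),float(sys.argv[3])
p=wrist(n0+".png"); e=o["ee_pos"]
def wp(X):
    c=np.linalg.inv(p["T"])@np.append(X,1); th=np.arctan2(np.hypot(c[0],c[1]),c[2]); a=np.arctan2(c[1],c[0])
    return np.array([p["cx"]+p["fx"]*th*np.cos(a),p["cy"]+p["fy"]*th*np.sin(a)])
img=p["image"][...,::-1].copy(); big=cv2.resize(img[160:235,205:305],None,fx=8,fy=8,interpolation=cv2.INTER_CUBIC)
cv2.imwrite("pics/"+n0+"r.png",big)
def circ(c,z,r,col):
    pts=np.array([(wp([c[0]+r*np.cos(t),c[1]+r*np.sin(t),z])-[205,160]+.5)*8 for t in np.linspace(0,6.283,60)])
    cv2.polylines(big,[pts.astype(np.int32)],True,col,1)
circ((hx,hy),.153,.0065,(0,255,0))
circ(e,e[2]-.0576,.006,(0,0,255))
circ(e,e[2]-.0256,.010,(255,0,0))
cv2.imwrite("pics/"+n0+"o.png",big)
E
python3 ov.py w12 .6203 .0357
```

```text
14.3167 [0.6202 0.0356 0.2148] [ 0.267   0.3924 -0.5816] [-0.0974  0.1228 -0.0218] 0.02303762379297446 [3.1416 0.0001 0.3919] [ 0.0001 -0.0001  0.0001]
```

View pics/w12o.png

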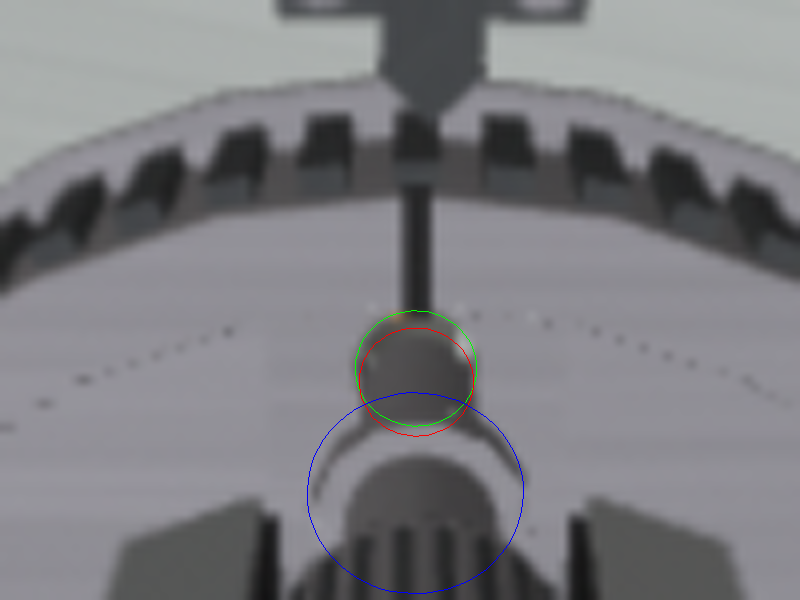

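View pics/w12r.png

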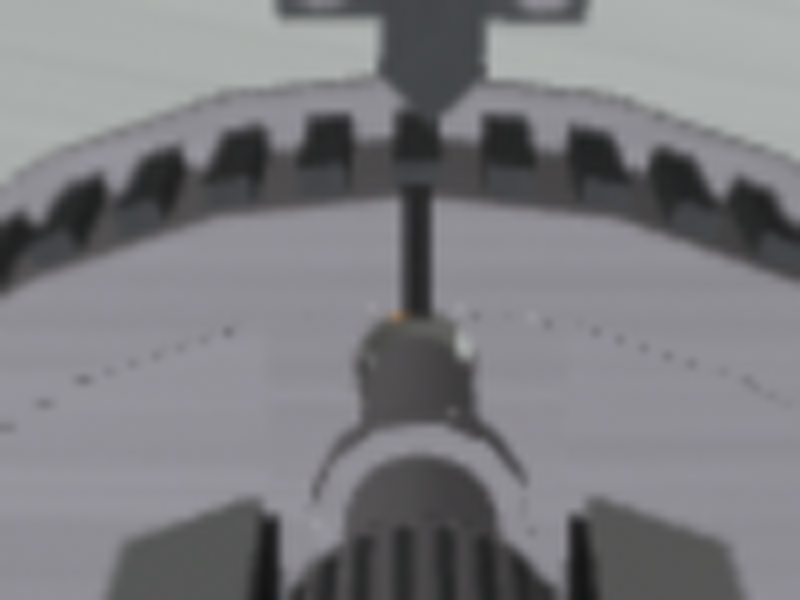

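Request:
servo_tool(
  rows=[
    [0,0,-0.001,0,0,0,-0.8],
    [0,0,-0.002,0,0,0,-0.8],
    [0,0,-0.003,0,0,0,-0.8],
    [0,0,-0.004,0,0,0,-0.8],
    [0,0,-0.005,0,0,0,-0.8],
    [0,0,-0.006,0,0,0,-0.8],
    [0,0,-0.006,0,0,0,-0.8],
    [0,0,-0.006,0,0,0,-0.8],
  ],
)

```text
time_s: 15.03
ee_pos: [0.6202, 0.0357, 0.2087]
eef_rot: [-3.141, 0.0, 0.392]
force: [0.5, 0.2, -1.3]
grip_width: 0.023
```

Request:
servo_tool(
  rows=[
    [0,0,-0.001,0,0,0,-0.8],
    [0,0,-0.002,0,0,0,-0.8],
    [0,0,-0.003,0,0,0,-0.8],
    [0,0,-0.004,0,0,0,-0.8],
    [0,0,-0.005,0,0,0,-0.8],
    [0,0,-0.005,0,0,0,-0.8],
    [0,0,-0.005,0,0,0,-0.8],
    [0,0,-0.005,0,0,0,-0.8],
  ],
)

```text
time_s: 15.7
ee_pos: [0.6202, 0.0357, 0.2038]
eef_rot: [-3.141, 0.0, 0.392]
force: [-0.1, 0.1, -1.7]
grip_width: 0.0233
```

Request:
servo_tool(
  rows=[
    [0,0,-0.002,0,0,0,-0.8],
    [0,0,-0.004,0,0,0,-0.8],
    [0,0,-0.006,0,0,0,-0.8],
    [0,0,-0.008,0,0,0,-0.8],
    [0,0,-0.009,0,0,0,-0.8],
    [0,0,-0.01,0,0,0,-0.8],
    [0,0,-0.011,0,0,0,-0.8],
    [0,0,-0.011,0,0,0,-0.8],
  ],
)

```text
time_s: 16.37
ee_pos: [0.6202, 0.0357, 0.1927]
eef_rot: [-3.141, 0.0, 0.392]
force: [0.1, 1.1, -0.8]
grip_width: 0.0235
```

```bash
python3 ov.py w13 .6203 .0357
```

```text
16.3667 [0.6202 0.0357 0.1927] [ 0.0816  1.0979 -0.8198] [ 0.1032  0.025  -0.0423] 0.02346290813379169 [-3.1415  0.0001  0.3919] [-0.     -0.0002  0.0001]
```

View pics/w13r.png

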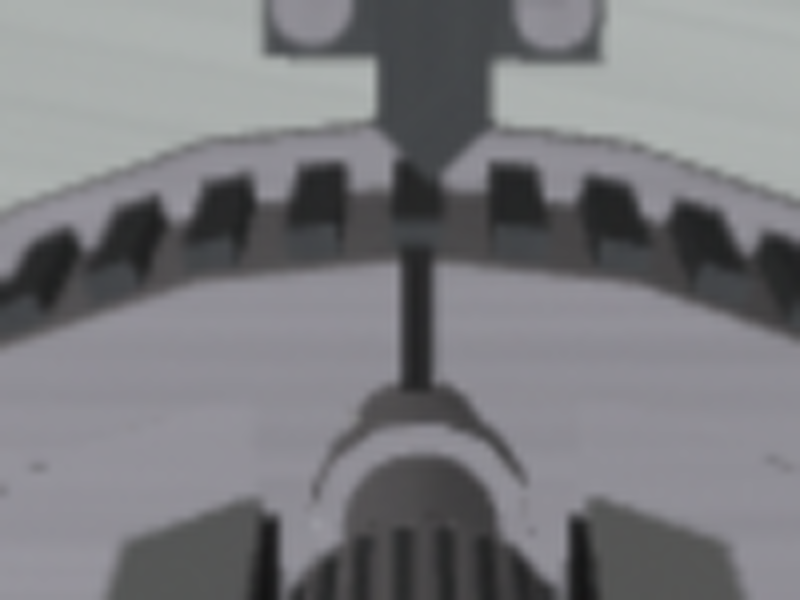

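Request:
servo_tool(
  rows=[
    [0,0,-0.0005,0,0,0,-0.8],
    [0,0,-0.001,0,0,0,-0.8],
    [0,0,-0.0015,0,0,0,-0.8],
    [0,0,-0.0015,0,0,0,-0.8],
    [0,0,-0.0015,0,0,0,-0.8],
    [0,0,-0.0015,0,0,0,-0.8],
    [0,0,-0.0015,0,0,0,-0.8],
    [0,0,-0.0015,0,0,0,-0.8],
  ],
  newtons=55,
)

```text
time_s: 17.08
ee_pos: [0.6205, 0.0357, 0.1921]
eef_rot: [3.141, -0.001, 0.392]
force: [-0.8, 1.0, 6.1]
grip_width: 0.023
```

Run:
```python
from h import *
ims=[]
for n in("w10","w11","w12"):
    im=cv2.imread(f"pics/{n}.png"); im=cv2.resize(im,(512,384),interpolation=cv2.INTER_AREA)
    x=im[180:220,235:275] if n!="w10" else im[170:210,240:280]
    ims.append(cv2.resize(x,None,fx=6.5,fy=10,interpolation=cv2.INTER_NEAREST))
x=np.hstack(ims); x=np.clip(x.astype(float)*1.6,0,255).astype(np.uint8); cv2.imwrite("pics/gl.png",x); print(x.shape)
```

```text
(400, 780, 3)
```

View pics/gl.png

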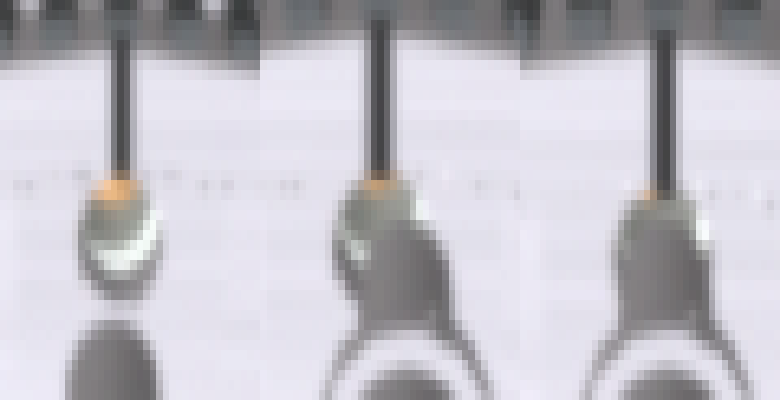

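Request:
servo_tool(
  rows=[
    [-0.0001,0.0002,-0.001,0,0,0.003,-0.8],
    [-0.0002,0.0004,-0.001,0,0,0.006,-0.8],
    [-0.0003,0.0007,-0.001,0,0,0.009,-0.8],
    [-0.0004,0.0009,-0.001,0,0,0.012,-0.8],
    [-0.0005,0.0011,-0.001,0,0,0.016,-0.8],
    [-0.0006,0.0013,-0.001,0,0,0.02,-0.8],
    [-0.0006,0.0015,-0.001,0,0,0.023,-0.8],
    [-0.0006,0.0015,-0.001,0,0,0.023,-0.8],
  ],
)

```text
time_s: 17.75
ee_pos: [0.6201, 0.0369, 0.1911]
eef_rot: [3.141, -0.001, 0.415]
force: [1.7, -3.4, 0.5]
grip_width: 0.023
```

Request:
servo_tool(
  rows=[
    [0,0,-0.0005,0,0,0,-0.8],
    [0,0,-0.001,0,0,0,-0.8],
    [0,0,-0.0015,0,0,0,-0.8],
    [0,0,-0.002,0,0,0,-0.8],
    [0,0,-0.0025,0,0,0,-0.8],
    [0,0,-0.0025,0,0,0,-0.8],
    [0,0,-0.0025,0,0,0,-0.8],
    [0,0,-0.0025,0,0,0,-0.8],
  ],
)

```text
time_s: 18.42
ee_pos: [0.62, 0.0369, 0.1884]
eef_rot: [3.141, -0.001, 0.415]
force: [1.4, -2.4, 0.3]
grip_width: 0.0233
```

Request:
servo_tool(
  rows=[
    [0,0,-0.0015,0,0,0,-0.8],
    [0,0,-0.003,0,0,0,-0.8],
    [0,0,-0.0045,0,0,0,-0.8],
    [0,0,-0.006,0,0,0,-0.8],
    [0,0,-0.0072,0,0,0,-0.8],
    [0,0,-0.0084,0,0,0,-0.8],
    [0,0,-0.0092,0,0,0,-0.8],
    [0,0,-0.0092,0,0,0,-0.8],
  ],
)

```text
time_s: 19.08
ee_pos: [0.62, 0.0369, 0.179]
eef_rot: [3.141, -0.001, 0.415]
force: [2.9, -2.4, -2.1]
grip_width: 0.0231
```

Request:
servo_tool(
  rows=[
    [0,0,-0.0004,0,0,0,-0.8],
    [0,0,-0.0008,0,0,0,-0.8],
    [0,0,-0.0012,0,0,0,-0.8],
    [0,0,-0.0012,0,0,0,-0.8],
    [0,0,-0.0012,0,0,0,-0.8],
    [0,0,-0.0012,0,0,0,-0.8],
    [0,0,-0.0012,0,0,0,-0.8],
    [0,0,-0.0012,0,0,0,-0.8],
  ],
)

```text
time_s: 19.75
ee_pos: [0.6201, 0.0369, 0.1786]
eef_rot: [3.14, -0.002, 0.415]
force: [0.2, -2.3, 6.9]
grip_width: 0.0234
```

Contact at z = 0.1786 (tip about 0.121), so the shoulder is seated. Now I'll release gently and rise.

Request:
servo_tool(
  rows=[
    [0,0,0,0,0,0,-0.5],
    [0,0,0,0,0,0,-0.4],
    [0,0,0,0,0,0,-0.3],
    [0,0,0,0,0,0,-0.2],
    [0,0,0,0,0,0,-0.1],
    [0,0,0,0,0,0,-0.1],
    [0,0,0,0,0,0,-0.1],
    [0,0,0,0,0,0,-0.1],
  ],
)

```text
time_s: 20.42
ee_pos: [0.6201, 0.037, 0.1786]
eef_rot: [3.14, -0.002, 0.415]
force: [-0.8, 0.4, 0.5]
grip_width: 0.0424
```

Request:
servo_tool(
  rows=[
    [0,0,0.005,0,0,0,-0.1],
    [0,0,0.015,0,0,0,-0.1],
    [0,0,0.03,0,0,0,-0.1],
    [0,0,0.05,0,0,0,-0.1],
    [0,0,0.07,0,0,0,-0.1],
    [0,0,0.09,0,0,0,-0.1],
    [-0.03,0,0.1,0,0,0,-0.1],
    [-0.06,0,0.1,0,0,0,-0.1],
  ],
)

```text
time_s: 21.08
ee_pos: [0.5603, 0.0369, 0.2812]
eef_rot: [3.139, -0.005, 0.415]
force: [-0.0, 0.5, 0.6]
grip_width: 0.0422
```

```bash
python3 ov.py w14 .6203 .0357
python3 - <<'E'
from h import *
np.set_printoptions(precision=4,suppress=True)
C=np.array([.5625,.012])
p=pickle.load(open("wrist.pkl","rb"))
W,ok=wcloud(p)
m=ok&(np.hypot(W[...,0]-.62,W[...,1]-.037)<.018)&(W[...,2]>.19)&(W[...,2]<.235)
print(m.sum(), np.percentile(W[m][:,2],[5,50,95]),W[m].mean(0))
m=ok&(np.abs(np.hypot(W[...,0]-.5625,W[...,1]-.012)-.083)<.005)&(W[...,2]>.16)&(W[...,2]<.18)
print("rim",m.sum(),np.median(W[m][:,2]))
p=wrist("w15.png")
for n,z in dict(mark=.171,pointer_tip=.171,pin=.121).items():
    for r in cams.place_of(p,n)[:1]:
        u,v=r["at"][0]*512,r["at"][1]*384
        x=watz(p,u,v,z); print(n,round(r["p"],2),np.round([u,v],1),x,np.degrees(np.arctan2(x[1]-C[1],x[0]-C[0])))
p=cams.camera("scene"); x=p["image"][150:270,150:350]
cv2.imwrite("pics/sc_z.png",cv2.resize(x[...,::-1],None,fx=4,fy=4,interpolation=cv2.INTER_CUBIC))
E
```

```text
21.0833 [0.5603 0.0369 0.2812] [-0.0121  0.5486  0.6414] [0.0017 0.0466 0.0331] 0.04221877735992206 [ 3.139 -0.005  0.415] [ 0.0005  0.0056 -0.023 ]
699 [0.2025 0.2145 0.2159] [0.6203 0.0368 0.2131]
rim 3697 0.17047376150293347
mark 0.9 [284.8 106.6] [0.6433 0.0462 0.171 ] 22.94912929543562
pointer_tip 0.83 [287.4 100.6] [0.6497 0.0464 0.171 ] 21.52271659578111
pin 0.71 [281.4 129.7] [0.62   0.0349 0.121 ] 21.672923937738457
```

View pics/w15.png

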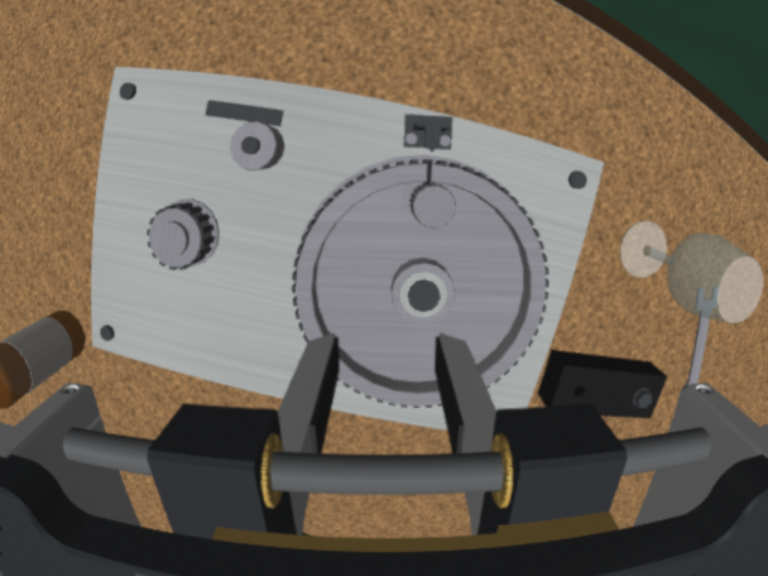

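View pics/sc_z.png

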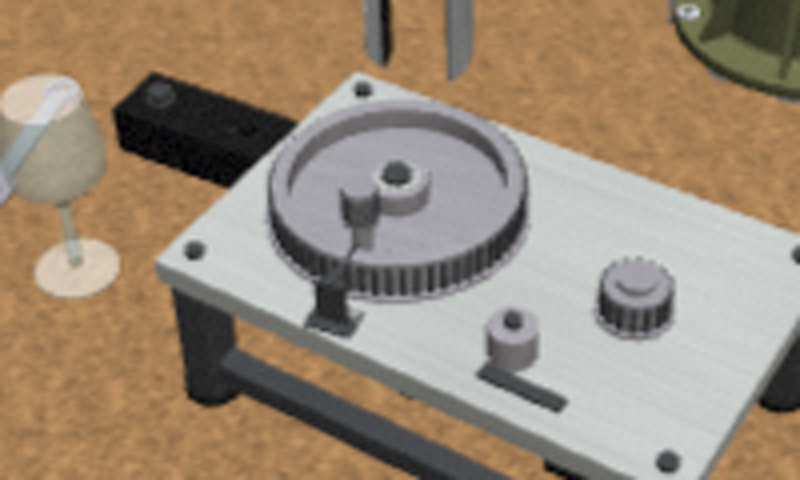

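```bash
python3 -c "
from station import hand_in
print(hand_in())"
```

```text
the job is handed in; nothing more can be done
None
```

The timing pin is seated in the pulley and bed plate, the gripper is clear of everything, and the job is handed in (about 21 s on the robot clock). `hand_in()` reports no verdict.

**What I did:**
- I pinched the rim at about 20 N and turned the pulley roughly 61° clockwise until the line faced the pointer.
- I drew the pin from the block and lined it up over the hole with the wrist camera, then lowered it onto the plate. I rocked the pulley about 1.3° counter-clockwise, and the pin dropped in.
- I seated it with about 7 N, let go and moved away.

**Last checks:**
- **Pin depth:** the top of the head measures 0.2145 to 0.216 m, against 0.215 m when fully home. Contact came with the tip at about 0.121 m.
- **Alignment:** the mark is about 1.4° from the pointer.
- **Other objects:** the pin looks upright. The bottle, glass, wrench and bolt look where they were; I judged that by eye from the final pictures and did not measure it.
- **Forces:** the wrist force readings stayed under 25 N. I only read them between moves, so brief peaks would not have shown.

**What disagreed:**
- Right after travel moves, the next position came out 3 to 5 mm off what I commanded. I re-measured and corrected each time before a critical step.
- The wrist camera placed the pulley about 1.5 mm off radially. I aligned the pin to the hole within the same picture, so this did not matter.
- In the last wrist picture, the network placed the pin about 2 mm from where the depth data put it.

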